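Make up the marking-out kit and the setting-up kit in their trays

ROBOT

A 7-joint arm with a two-finger parallel gripper is mounted at the origin on the work surface; the furniture and walls round the work are solid. World frame = base frame: x ahead of the robot, y to its left, z up, the work surface at z = 0. Lengths are in m, angles in rad, forces in N, time in s.
With the tool pointing down it reaches from about 0.375 to 0.925 m from the base axis. Payload 3.1 kg.
Tool frame: the origin (TCP) lies at the very end of the fingers, on their centre line; the grasp point (between the pads) lies 19 mm behind it; z points along the fingers, y is the direction in which the jaws open and shut (so a half turn about z gives the same grasp; the last joint's range is limited). The gripper opens to 85 mm and grips with 20 to 120 N. Pads are 22 mm wide; open, the fingers measure 114 mm over their backs; the gripper's body (76 mm by 85 mm) begins 54 mm behind the grasp point. The pads swing forward as they close: fully open they stand 13 mm farther back than shut.
Start: joints at [-1.209, 0.383, 0.044, 1.598, -0.018, 1.161, -0.05], TCP at [0.288, 0.583, 0.231] pointing down, gripper open.
Joint ranges: [-2.61, 2.61], [-0.41, 2.15], [-1.48, 1.57], [0, 2.5], [-1.57, 4.71], [0.05, 1.97], [-2.85, 2.85]. Speed limits (rad/s): [2.79, 2.79, 3.14, 3.14, 3.14, 3.14, 3.14].

INTERFACE

Orientations are given as a unit quaternion [x, y, z, w].
In Python, from workcell import manip gives the robot as it stands. Calls block until the motion is done:
- manip.move_to(position, orientation): joint-space move of the TCP to a pose.
- manip.movel(position, velocity=0.15, rot=None, contact_N=None): straight line of the TCP; rot=None keeps the orientation; velocity is the mean speed in m/s. With contact_N (N) it stops when the force on the tool has changed by that much, and returns True; else False.
- manip.move_j(angles): joint-space move.
- manip.command_gripper(opening, newtons=None): finger opening in m; newtons is the grip in N (None keeps the last); returns when the fingers have stopped.
- manip.wait(seconds).
- manip.solve_ik(position, orientation): joint angles nearest the present ones, or None.
- manip.get_image(name): name is "side" or "top" or "wrist"; returns the picture (400x640x3 uint8, red, green, blue); there is no depth.
- manip.get_calibration(name): a dict with "vfov" (degrees; the focal length in pixels is half the picture's height over the tangent of half this angle, whatever the lens; pixels are square), "cx", "cy" (the principal point, pixels), "distortion" ([k1, k2, p1, p2, k3] as OpenCV has them; the pictures are not rectified), "xyz" and "orientation" of the camera in the world; the wrist camera has in their place "tool_from_camera" (4x4, takes a point from camera to tool coordinates, whose origin is the TCP and whose axes are the flange's). Camera axes: x right, y down, z forward; pixel columns grow to the right and rows downward; lengths in m; the calibration is good to about 2 mm. A picture is of the moment at which its call begins: read the wrist's pose just before it. get_calibration takes no time and is no camera call.
A pose or a line that the arm cannot do raises manip.Unreachable and nothing moves.
- manip.finish_job(): hands the job in, once; it reports no verdict.
Readings, each from a call of its own:
- manip.current_clock(): time.
- manip.current_q(): joint angles.
- manip.current_qvel(): joint speeds.
- manip.current_joint_efforts(): joint torques, N m.
- manip.current_tcp_pos(): TCP position.
- manip.current_tool_rot(): TCP orientation.
- manip.current_force(): force on the tool from outside, world axes, zero at the start.
- manip.current_ft_torque(): the same for the moment, N m.
- manip.current_grip_width(): finger opening in m.
Only numpy, scipy, OpenCV 4.12 (cv2) and the standard library are available. Lean on these libraries where they do the work, as an engineer would, in place of code of your own. Each camera call takes 0.05 s, during which the arm holds its last target.

TASK

Make up the two kits from the stock lying about the welding table. In the green tray lay the paint marker in the long narrow slot, the tape measure in the large pocket and the bright aluminium box offcut in the small pocket; in the orange tray put the V-block and the setting block with the dark holes into the two pockets, one in each, whichever way you like. Everything goes down flat inside its compartment, not resting on a divider or lip, the same way up as you found it; leave the loose bolt and nut where they are.

Things in the scene. Friction and masses are not known exactly. Their poses are not given: they have to be found in the camera images.
- marker_mid (a point): Paint marker, white with blue cap, lying down, 137 mm long (along its y), about 14 mm thick, 16 g. Point at mid-length, on its axis, 7 mm above what it lies on.
- tape_mid (a point): Yellow and black tape measure standing on its base, 65 mm high, 99 mm long over the hook (along its y), case 36 mm wide (along its x) and running from 23 mm on the -y side of this point to 49 mm on the +y side; the last 26 mm at -y are only the low blade tongue and hook, 0 to 14 mm high. Point at the middle of the thing, half-way up (32.5 mm), mid-length over the hook.
- offcut_mid (a point): Short bright aluminium box-section offcut, hollow, 30 mm wide (x), 60 mm long (y, the open way), 30 mm high. Point at the middle of the thing, half-way up (15 mm).
- vee_mid (a point): Pale steel V-block, 45 mm (x, the way the groove runs) x 50 mm (y) x 42 mm high, groove upward, 0.55 kg; its two y sides are flat and full. Point at the middle of the thing, half-way up (21 mm).
- gauge_mid (a point): Pale ground steel setting block with six dark holes in its top, 50 mm (x) x 75 mm (y) x 25 mm high, 0.7 kg. Point at the middle of the thing, half-way up (12.5 mm).
- green_tray: Green sheet-metal kit tray, fixed to the table, 232 x 120 mm, lip 10 mm high. Origin: centre of its underside, on the table; x along the long side, y across. Floor 3 mm above the origin. Dividers 4 mm thick, their tops 5 mm above the floor, part it into three compartments (centres in the tray's x, y, inner sizes in mm): long narrow slot at (0, +39), 224 x 34; large pocket at (-51, -19), 122 x 74; small pocket at (+63, -19), 98 x 74.
- orange_tray: Orange sheet-metal kit tray, fixed to the table, 232 x 120 mm, lip 10 mm high. Origin: centre of its underside, on the table; x along the long side, y across. Floor 3 mm above the origin. Dividers 4 mm thick, their tops 5 mm above the floor, part it into three compartments (centres in the tray's x, y, inner sizes in mm): long narrow slot at (0, +39), 224 x 34; large pocket at (-51, -19), 122 x 74; small pocket at (+63, -19), 98 x 74.
- bolt_mid (a point): Bright steel bolt standing on its hexagon head, 51 mm high, head 22 mm across, shank 12 mm; a bystander. Point at the middle of the thing, half-way up.
- nut_mid (a point): Bright steel hexagon nut lying flat, 22 mm across, 10 mm high; a bystander. Point at the middle of the thing, half-way up.
There are look-alikes about, which are no part of the job. What is shaped like the part that bears vee_mid but purple is not meant.

How it is judged:
At the end, for the whole second after the job is handed in: Green tray: marker in slot, tape measure in large pocket, offcut in small pocket. Orange: V-block and setting block, one per pocket. Each wholly in its compartment (2 mm grace), on the floor (middle 2 mm high, 3 low; marker 3.5), pocketed ones upright within 0.1 rad, slower than 20 mm/s (x of marker_mid in the frame of green_tray between -0.048 and 0.048 m and y of marker_mid in the frame of green_tray between 0.026 and 0.052 m and z of marker_mid in the frame of green_tray between 0.007 and 0.0135 m and x of tape_mid in the frame of green_tray between -0.067 and -0.035 m and y of tape_mid in the frame of green_tray between -0.04 and 0.002 m and z of tape_mid in the frame of green_tray between 0.0325 and 0.0375 m and angle between each of tape_mid, offcut_mid's own z axis and vertical below 0.1 rad and x of offcut_mid in the frame of green_tray between 0.027 and 0.099 m and y of offcut_mid in the frame of green_tray between -0.043 and 0.005 m and z of offcut_mid in the frame of green_tray between 0.015 and 0.02 m and (((x of vee_mid in the frame of orange_tray between -0.0915 and -0.0105 m and y of vee_mid in the frame of orange_tray between -0.0355 and -0.0025 m and z of vee_mid in the frame of orange_tray between 0.021 and 0.026 m and angle between vee_mid's own z axis and vertical below 0.1 rad) and (x of gauge_mid in the frame of orange_tray between 0.0495 and 0.0765 m and y of gauge_mid in the frame of orange_tray between -0.033 and -0.005 m and z of gauge_mid in the frame of orange_tray between 0.0125 and 0.0175 m and angle between gauge_mid's own z axis and vertical below 0.1 rad)) or ((x of vee_mid in the frame of orange_tray between 0.0345 and 0.0915 m and y of vee_mid in the frame of orange_tray between -0.0355 and -0.0025 m and z of vee_mid in the frame of orange_tray between 0.021 and 0.026 m and angle between vee_mid's own z axis and vertical below 0.1 rad) and (x of gauge_mid in the frame of orange_tray between -0.0765 and -0.0255 m and y of gauge_mid in the frame of orange_tray between -0.033 and -0.005 m and z of gauge_mid in the frame of orange_tray between 0.0125 and 0.0175 m and angle between gauge_mid's own z axis and vertical below 0.1 rad))) and linear speed of each of marker, tape, offcut, vee, gauge below 0.02 m/s); the robot touches nothing.
It fails at once if the bolt was shifted more than 25 mm (distance of bolt_mid from where it was at the start of the episode above 0.025 m).
It fails at once if the nut was shifted more than 25 mm (distance of nut_mid from where it was at the start of the episode above 0.025 m).
It also fails if it takes over 131 s, if anything falls off the work surface, if the arm or the gripper's body presses on something with over 40 N, if the wrist force passes 120 N, or if a joint passes its speed limit or range.

## Working session

There is one attempt and no reset: what is moved stays moved. The work goes in short steps, each a Python script; the robot and the scene stay as the last script left them, time stands still between calls to the robot, and variables do not carry over. Pictures are saved under pics/ and viewed, and the job is handed in when it is done.

```bash
mkdir -p pics; ls; python3 - <<'E'
from workcell import manip
import cv2
for n in ("top","side","wrist"):
    im=manip.get_image(n); cv2.imwrite(f"pics/{n}0.png",im[:,:,::-1]); print(n,manip.get_calibration(n))
print(manip.current_clock(),manip.current_tcp_pos(),manip.current_tool_rot())
E
```

```text
pics
top {'vfov': 51.807970351415534, 'cx': 318.3362619003191, 'cy': 191.40019904205613, 'distortion': array([0.02360565, 0.        , 0.        , 0.        , 0.        ]), 'xyz': array([ 0.28694179, -0.02266183,  1.10783914]), 'orientation': array([-0.70227897,  0.70855337, -0.05152253,  0.0458455 ])}
side {'vfov': 47.396821701775, 'cx': 322.24845246939833, 'cy': 202.49022389210117, 'distortion': array([-0.11938496,  0.        ,  0.        ,  0.        ,  0.        ]), 'xyz': array([0.01430798, 1.04148085, 0.82194353]), 'orientation': array([-0.17234279,  0.86378967, -0.463525  ,  0.09648801])}
wrist {'vfov': 64.20150678342972, 'cx': 322.33091359364937, 'cy': 201.9872352135657, 'distortion': array([-0.06165203,  0.        ,  0.        ,  0.        ,  0.        ]), 'tool_from_camera': array([[-9.54114881e-04, -9.45925235e-01, -3.24383323e-01,
         8.33427421e-02],
       [ 9.99999462e-01, -1.03467828e-03,  7.58791454e-05,
         7.89035743e-05],
       [-4.07408378e-04, -3.24383076e-01,  9.45925713e-01,
        -1.42720416e-01],
       [ 0.00000000e+00,  0.00000000e+00,  0.00000000e+00,
         1.00000000e+00]])}
0.15 [0.28812491 0.58183066 0.23016595] [ 2.27859329e-01  9.73693505e-01 -1.02178056e-03 -1.99119747e-04]
```

View pics/top0.png

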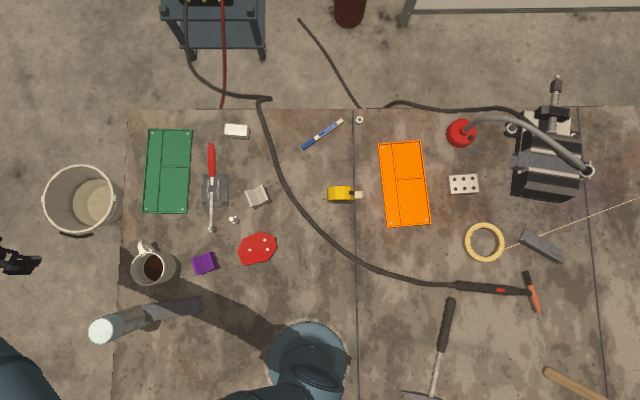

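View pics/side0.png

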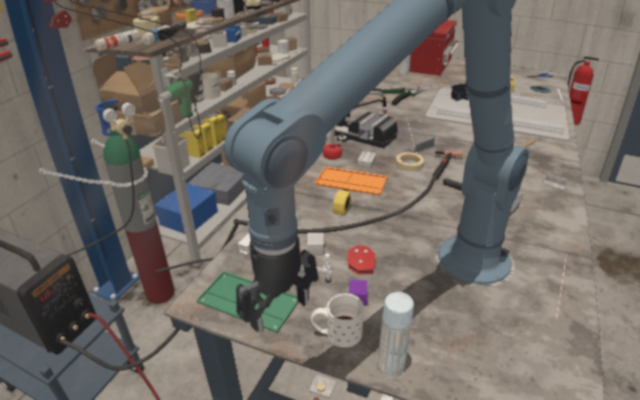

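View pics/wrist0.png

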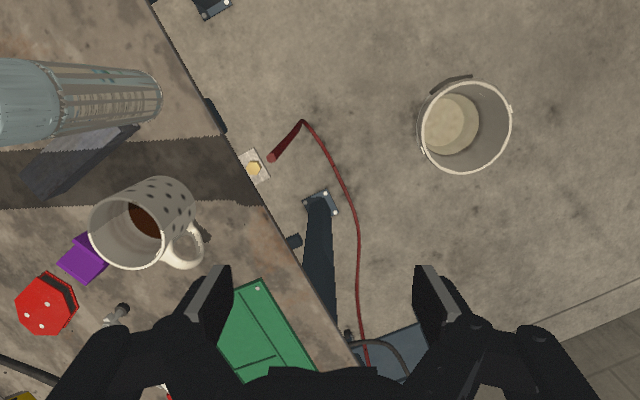

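```bash
cat > h.py <<'E'
from workcell import manip
import numpy as np, cv2
from scipy.spatial.transform import Rotation as R
def K(c):
    f=200/np.tan(np.radians(c['vfov'])/2)
    return np.array([[f,0,c['cx']],[0,f,c['cy']],[0,0,1]])
def campose(n,tp=None,tr=None):
    c=manip.get_calibration(n)
    if n!='wrist': return c,R.from_quat(c['orientation']).as_matrix(),np.array(c['xyz'])
    T=np.array(c['tool_from_camera']); M=R.from_quat(tr).as_matrix()
    return c,M@T[:3,:3],M@T[:3,3]+np.array(tp)
def p2w(n,uv,z,tp=None,tr=None):
    c,M,o=campose(n,tp,tr)
    q=cv2.undistortPoints(np.array(uv,float).reshape(-1,1,2),K(c),np.array(c['distortion'])).reshape(-1,2)
    d=np.c_[q,np.ones(len(q))]@M.T
    z=np.broadcast_to(z,len(q))
    return o+d*((z-o[2])/d[:,2])[:,None]
def w2p(n,P,tp=None,tr=None):
    c,M,o=campose(n,tp,tr)
    q=(np.array(P,float).reshape(-1,3)-o)@M
    return cv2.projectPoints(q,np.zeros(3),np.zeros(3),K(c),np.array(c['distortion']))[0].reshape(-1,2)
def crop(im,x0,y0,x1,y1,s,name):
    o=cv2.resize(im[y0:y1,x0:x1,::-1],None,fx=s,fy=s,interpolation=cv2.INTER_CUBIC)
    cv2.imwrite('pics/'+name,o)
E
python3 - <<'E'
from h import *
im=cv2.imread('pics/top0.png')[:,:,::-1]
crop(im,130,100,290,220,5,'c1.png'); crop(im,290,100,490,240,4,'c2.png')
print(p2w('top',[(147,129),(192,129),(189,213),(143,212),(378,143),(421,140),(431,226),(387,227)],0.01).round(4))
E
```

```text
[[ 0.6149  0.4335  0.01  ]
 [ 0.6144  0.3117  0.01  ]
 [ 0.384   0.3123  0.01  ]
 [ 0.3879  0.4335  0.01  ]
 [ 0.5715 -0.1968  0.01  ]
 [ 0.5789 -0.3147  0.01  ]
 [ 0.3437 -0.3311  0.01  ]
 [ 0.342  -0.214   0.01  ]]
```

View pics/c1.png

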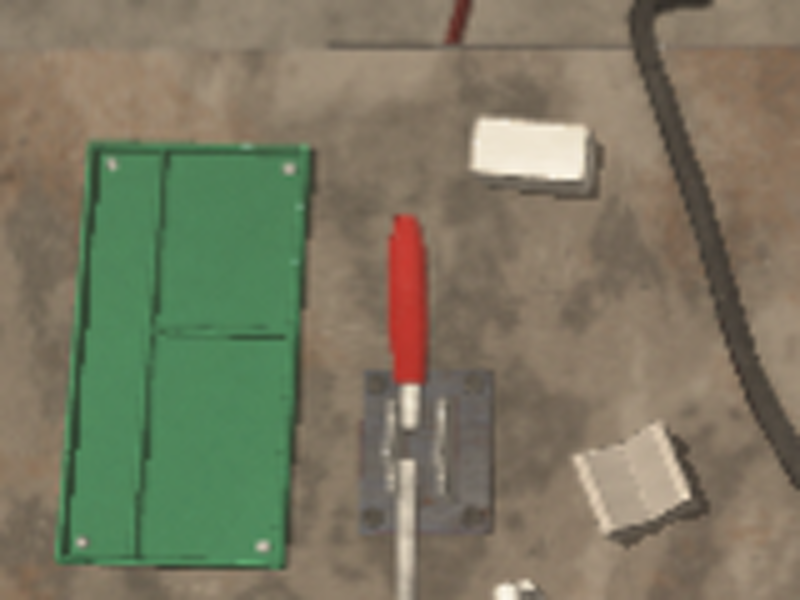

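View pics/c2.png

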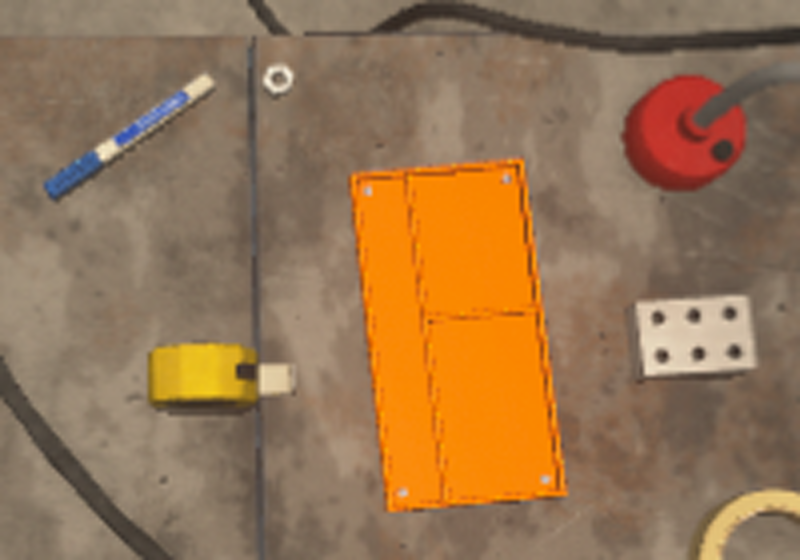

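```bash
cat > m.py <<'E'
from h import *
a=lambda L:(np.array(L,float)+.5)/5-.5+[130,100]
b=lambda L:(np.array(L,float)+.5)/4-.5+[290,100]
def rep(n,px,z):
    P=p2w('top',px,z)[:,:2]; s=np.linalg.norm(np.roll(P,-1,0)-P,axis=1)
    c=P.mean(0); e=P[1]-P[0]+P[2]-P[3]; g=P[0]-P[3]+P[1]-P[2]
    print(n,'c',c.round(4),'sides',s.round(4),'ang 01',np.degrees(np.arctan2(e[1],e[0])).round(1),'ang 30',np.degrees(np.arctan2(g[1],g[0])).round(1))
rep('green',a([(91,143),(312,147),(287,568),(58,562)]),.01)
rep('orange',b([(350,173),(523,159),(566,494),(389,511)]),.01)
rep('offcut',a([(475,118),(590,125),(587,181),(470,172)]),.03)
rep('vee',a([(573,460),(660,422),(692,495),(610,535)]),.042)
rep('gauge',b([(640,299),(748,297),(755,367),(642,376)]),.025)
rep('tape',b([(149,348),(257,348),(257,400),(149,402)]),.065)
print('hook',p2w('top',b([(295,380)]),.012))
mk=p2w('top',b([(50,190),(210,80)]),.010);print('marker',mk,mk.mean(0),np.linalg.norm(mk[1]-mk[0]))
print('bolt',p2w('top',[(234,219)],.04),'nut',p2w('top',b([(278,79)]),.01))
E
python3 m.py
```

```text
green c [0.5008 0.3747] sides [0.1198 0.2309 0.1207 0.2293] ang 01 -91.7 ang 30 -1.6
orange c [ 0.4612 -0.2632] sides [0.1191 0.2301 0.1186 0.2317] ang 01 -85.4 ang 30 4.7
offcut c [0.6067 0.1887] sides [0.062  0.0311 0.0629 0.03  ] ang 01 -94.4 ang 30 -3.1
vee c [0.4261 0.1296] sides [0.0492 0.0422 0.047  0.0441] ang 01 -65.3 ang 30 25.2
gauge c [ 0.4556 -0.4191] sides [0.0719 0.0472 0.0752 0.0519] ang 01 -87.6 ang 30 0.2
tape c [ 0.4263 -0.088 ] sides [0.0692 0.0335 0.0689 0.0348] ang 01 -89.9 ang 30 -1.0
hook [[ 0.42912876 -0.15304928  0.012     ]]
marker [[ 0.56158036  0.01090125  0.01      ]
 [ 0.63839243 -0.09968405  0.01      ]] [ 0.59998639 -0.0443914   0.01      ] 0.1346447273244808
bolt [[0.36474546 0.18690718 0.04      ]] nut [[ 0.63874365 -0.14658935  0.01      ]]
```

```bash
cat >> h.py <<'E'
def quat(deg):
    f=np.radians(deg); y=np.array([np.cos(f),np.sin(f),0]); z=np.array([0,0,-1.]); x=np.cross(y,z)
    return R.from_matrix(np.c_[x,y,z]).as_quat()
TR={'g':(np.array([.5008,.3747]),-1.65),'o':(np.array([.4612,-.2632]),4.7)}
def tray(t,x,y):
    o,a=TR[t]; a=np.radians(a); return o+np.array([[np.cos(a),-np.sin(a)],[np.sin(a),np.cos(a)]])@[x,y]
def best(p,deg):
    q0=np.array(manip.current_q()); r=[]
    for d in (deg,deg+180):
        s=manip.solve_ik(list(p),list(quat(d)))
        if s is not None: r.append((np.abs(np.array(s)-q0).max(),d,np.round(s,2)))
    return sorted(r,key=lambda t:t[0])
E
python3 - <<'E'
from h import *
for n,p,d in [('off',(.6067,.1887),-3.5),('offP',tray('g',.063,-.019),-1.65),('vee',(.4261,.1296),-65),('veeP',tray('o',.063,-.019),4.7),
 ('gau',(.4556,-.4191),1),('gauP',tray('o',-.051,-.019),94.7),('tape',(.4263,-.088),-.5),('tapeP',tray('g',-.038,-.019),88.35),('mk',(.6,-.0444),34.8),('mkP',tray('g',0,.039),88.35)]:
    for z in (.2,.01):
        print(n,z,np.round(p,3),[(t[1],list(t[2])) for t in best((*p,z),d)])
E
```

```text
off 0.2 [0.607 0.189] [(-3.5, [np.float64(-0.75), np.float64(0.41), np.float64(0.49), np.float64(1.68), np.float64(-0.21), np.float64(1.1), np.float64(-0.26)]), (176.5, [np.float64(-0.38), np.float64(0.38), np.float64(0.02), np.float64(1.66), np.float64(-0.01), np.float64(1.09), np.float64(2.72)])]
off 0.01 [0.607 0.189] [(-3.5, [np.float64(-0.72), np.float64(0.67), np.float64(0.46), np.float64(1.78), np.float64(-0.4), np.float64(0.79), np.float64(-0.12)]), (176.5, [np.float64(-0.29), np.float64(0.62), np.float64(-0.1), np.float64(1.76), np.float64(0.09), np.float64(0.77), np.float64(2.65)])]
offP 0.2 [0.563 0.354] [(-1.65, [np.float64(-0.9), np.float64(0.45), np.float64(0.36), np.float64(1.6), np.float64(-0.17), np.float64(1.12), np.float64(-0.52)]), (178.35, [np.float64(-0.53), np.float64(0.44), np.float64(-0.13), np.float64(1.58), np.float64(0.06), np.float64(1.12), np.float64(2.45)])]
offP 0.01 [0.563 0.354] [(-1.65, [np.float64(-0.84), np.float64(0.68), np.float64(0.29), np.float64(1.7), np.float64(-0.25), np.float64(0.8), np.float64(-0.47)]), (178.35, [np.float64(-0.48), np.flo
[... 4082 characters left out ...]
3), np.float64(1.36), np.float64(1.89), np.float64(-1.3), np.float64(1.27), np.float64(-1.62)])]
mkP 0.2 [0.502 0.414] [(88.35, [np.float64(-0.81), np.float64(0.41), np.float64(0.08), np.float64(1.63), np.float64(-0.04), np.float64(1.1), np.float64(0.82)]), (268.35, [np.float64(-1.2), np.float64(0.46), np.float64(0.59), np.float64(1.65), np.float64(-0.28), np.float64(1.12), np.float64(-2.14)])]
mkP 0.01 [0.502 0.414] [(88.35, [np.float64(-0.79), np.float64(0.64), np.float64(0.05), np.float64(1.73), np.float64(-0.05), np.float64(0.78), np.float64(0.82)]), (268.35, [np.float64(-1.15), np.float64(0.71), np.float64(0.53), np.float64(1.74), np.float64(-0.47), np.float64(0.82), np.float64(-2.0)])]
```

```bash
cat >> h.py <<'E'
def go(p,z,deg):
    manip.move_to([float(p[0]),float(p[1]),z],list(quat(deg)))
def look(name):
    tp,tr=manip.current_tcp_pos(),manip.current_tool_rot(); im=manip.get_image('wrist')
    cv2.imwrite(f'pics/{name}.png',im[:,:,::-1]); np.savez(f'pics/{name}.npz',tp=tp,tr=tr)
def st(s=''):
    print(s,'t',round(manip.current_clock(),2),'tcp',np.round(manip.current_tcp_pos(),4),'F',np.round(manip.current_force(),1),'w',round(manip.current_grip_width(),4))
E
python3 - <<'E'
from h import *
manip.command_gripper(.06,30)
st(); go((.6067,.1887),.2,-3.5); st('hover'); look('w1')
E
```

```text
t 0.53 tcp [0.2884 0.5825 0.2312] F [-0.2  0.4 -0.7] w 0.0603
hover t 2.37 tcp [0.6059 0.1918 0.1999] F [-0.8  0.5 -0.5] w 0.0598
```

View pics/w1.png

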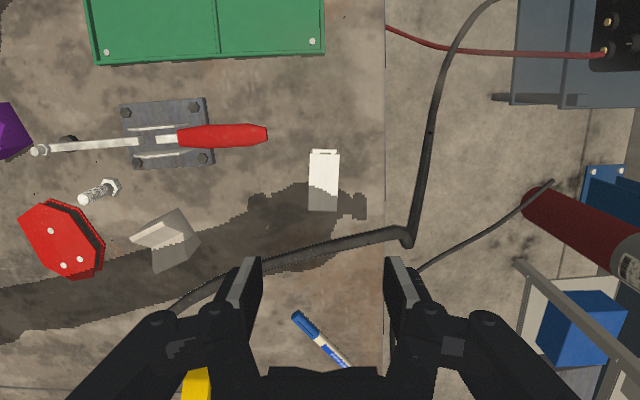

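```bash
python3 - <<'E'
from h import *
im=cv2.imread('pics/w1.png')[:,:,::-1]
crop(im,290,130,360,230,6,'w1c.png')
d=np.load('pics/w1.npz')
print(w2p('wrist',[(.6067,.1887,.03),(.5008,.3747,.01)],d['tp'],d['tr']))
st()
E
```

```text
[[323.22662733 183.15842247]
 [198.21649291  -8.29696354]]
 t 2.42 tcp [0.6059 0.1916 0.1999] F [0.8 1.  0.4] w 0.0601
```

View pics/w1c.png

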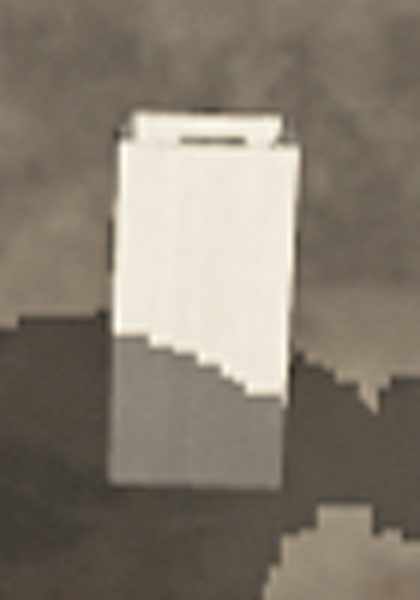

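```bash
cat >> h.py <<'E'
def pick(p,deg,z,opening,N,hover=.2,lift=.2):
    manip.command_gripper(opening); go(p,hover,deg)
    hit=manip.movel([p[0],p[1],z+.05],.3)
    hit=manip.movel([p[0],p[1],z],.1,contact_N=12); st('down hit=%s'%hit)
    if hit: return False
    manip.command_gripper(0.0,N); st('grip')
    manip.movel([p[0],p[1],z+.04],.12); manip.movel([p[0],p[1],lift],.35); st('lift')
    return True
def place(p,deg,z,opening,hover=.2):
    go(p,hover,deg); st('over')
    manip.movel([p[0],p[1],z+.04],.3)
    hit=manip.movel([p[0],p[1],z],.06,contact_N=10); st('low hit=%s'%hit)
    manip.command_gripper(opening); manip.wait(.1); st('open')
    q=manip.current_tcp_pos(); manip.movel([q[0],q[1],z+.06],.12); manip.movel([q[0],q[1],hover],.35); st('away')
E
python3 - <<'E'
from h import *
if pick((.6067,.1887),-3.5,.010,.06,40): look('w2')
E
```

```text
down hit=False t 4.15 tcp [0.6066 0.1885 0.0096] F [0.2 0.2 0.3] w 0.0599
grip t 4.53 tcp [0.6077 0.1889 0.011 ] F [0.1 0.6 2.5] w 0.0294
lift t 5.58 tcp [0.6067 0.1888 0.2005] F [ 0.  -0.2 -1.8] w 0.0292
```

View pics/w2.png

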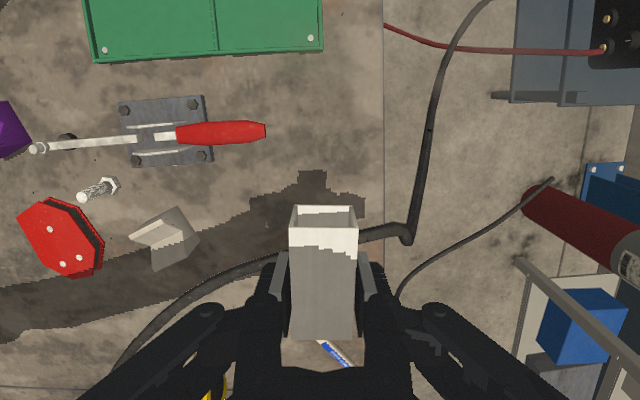

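```bash
python3 - <<'E'
from h import *
place(tray('g',.063,-.019),-1.65,.0145,.05)
if pick((.6,-.0444),34.8,.004,.05,25): look('w3')
E
```

```text
over t 6.35 tcp [0.5618 0.3539 0.1977] F [ 1.3 -1.3 -0.1] w 0.0291
low hit=True t 7.64 tcp [0.562  0.3533 0.0139] F [-0.3 -0.1  3.2] w 0.0288
open t 8.07 tcp [0.5607 0.3527 0.0129] F [-0.4  0.5  0.1] w 0.0498
away t 9.24 tcp [0.5611 0.3529 0.201 ] F [-0.  -0.5 -0.3] w 0.0501
down hit=False t 12.22 tcp [ 0.6002 -0.0446  0.0041] F [-0.5 -0.3  0.3] w 0.0499
grip t 12.65 tcp [ 0.6006 -0.0445  0.0047] F [-0.1 -1.   2.6] w 0.0111
lift t 13.72 tcp [ 0.5998 -0.0442  0.2002] F [-0.7  0.5 -0.8] w 0.0113
```

View pics/w3.png

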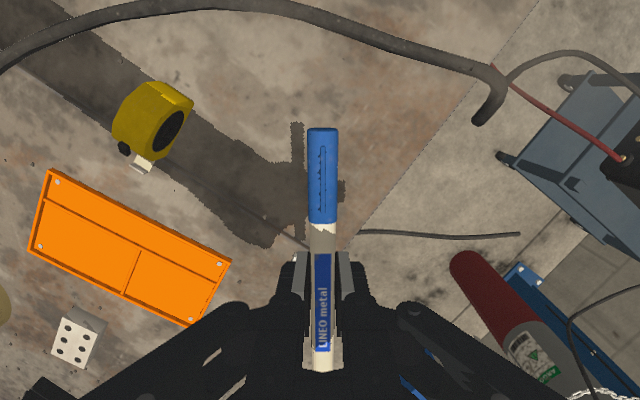

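```bash
python3 - <<'E'
from h import *
place(tray('g',0,.039),88.35,.0115,.03)
im=manip.get_image('top'); crop(im,130,100,290,220,5,'t1.png')
E
```

```text
over t 15.48 tcp [0.5039 0.4109 0.2001] F [ 0.5 -0.6  0.1] w 0.0114
low hit=False t 16.94 tcp [0.5021 0.4137 0.0114] F [-0.2 -0.5  0.7] w 0.0112
open t 17.36 tcp [0.5021 0.4138 0.0118] F [0.3 0.4 0.8] w 0.0301
away t 18.52 tcp [0.5022 0.414  0.2008] F [ 0.1 -0.4  0.3] w 0.0304
```

View pics/t1.png

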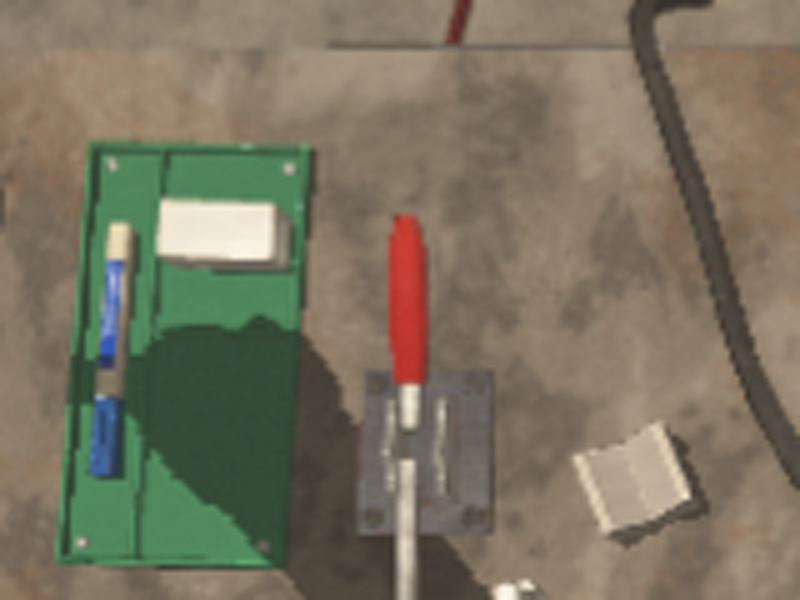

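```bash
python3 - <<'E'
from h import *
P=p2w('top',(np.array([[158,199],[275,204],[274,263],[157,258]])+.5)/5-.5+[130,100],.033)[:,:2]
o,a=TR['g'];a=np.radians(a);M=np.array([[np.cos(a),-np.sin(a)],[np.sin(a),np.cos(a)]])
print(((P-o)@M).round(4),((P-o)@M).mean(0))
if pick((.4265,-.089),1,.012,.07,50,hover=.17,lift=.2): look('w4')
E
```

```text
[[ 0.0782  0.0128]
 [ 0.0769 -0.0492]
 [ 0.0448 -0.0506]
 [ 0.0461  0.0111]] [ 0.06148498 -0.01895061]
down hit=False t 22.05 tcp [ 0.4278 -0.0891  0.013 ] F [-0.5 -0.7  0.3] w 0.0697
grip t 22.45 tcp [ 0.4279 -0.089   0.0129] F [0.3 0.8 6.5] w 0.0355
lift t 23.51 tcp [ 0.4258 -0.0886  0.1995] F [-0.3  0.6 -3. ] w 0.0357
```

View pics/w4.png

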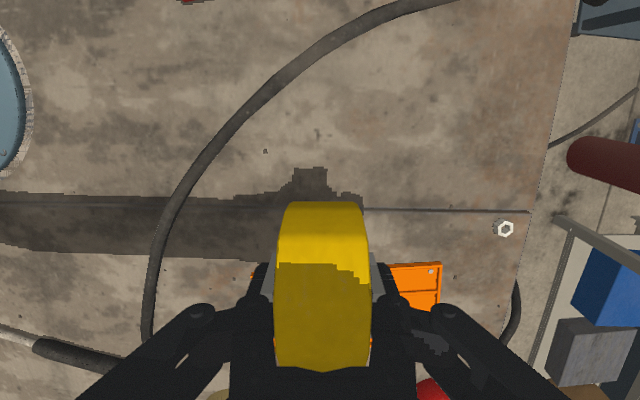

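```bash
python3 - <<'E'
from h import *
place(tray('g',-.0645,-.020),88.35,.0155,.05,hover=.22)
# vee
if pick((.4261,.1296),-65,.010,.066,80): look('w5')
im=manip.get_image('top'); crop(im,130,100,290,220,5,'t2.png')
E
```

```text
over t 25.19 tcp [0.4369 0.3542 0.2198] F [ 0.1 -0.4 -3.5] w 0.0352
low hit=True t 26.53 tcp [0.4349 0.3561 0.016 ] F [-0.6 -0.3  4. ] w 0.0354
open t 26.93 tcp [0.4332 0.3549 0.0147] F [-0.7  0.4  0.4] w 0.05
away t 28.14 tcp [0.4331 0.355  0.2202] F [-0.3 -0.2 -0.6] w 0.0502
down hit=False t 31.81 tcp [0.4272 0.1301 0.011 ] F [-0.4  0.3  0. ] w 0.0661
grip t 32.1 tcp [0.4273 0.1303 0.0114] F [-1.9  0.3  6.7] w 0.0488
lift t 33.17 tcp [0.4244 0.1298 0.1986] F [-0.4  0.9 -5.4] w 0.0487
```

View pics/w5.png

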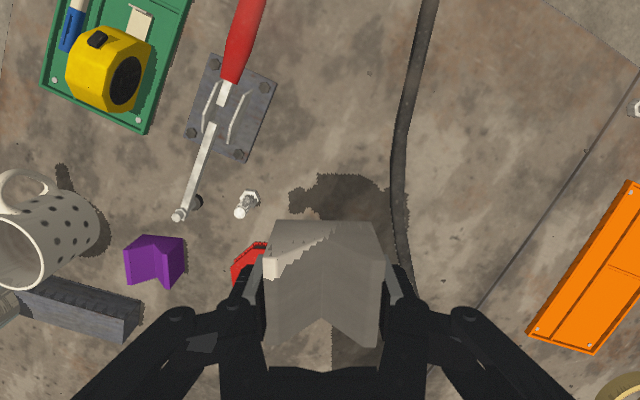

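View pics/t2.png

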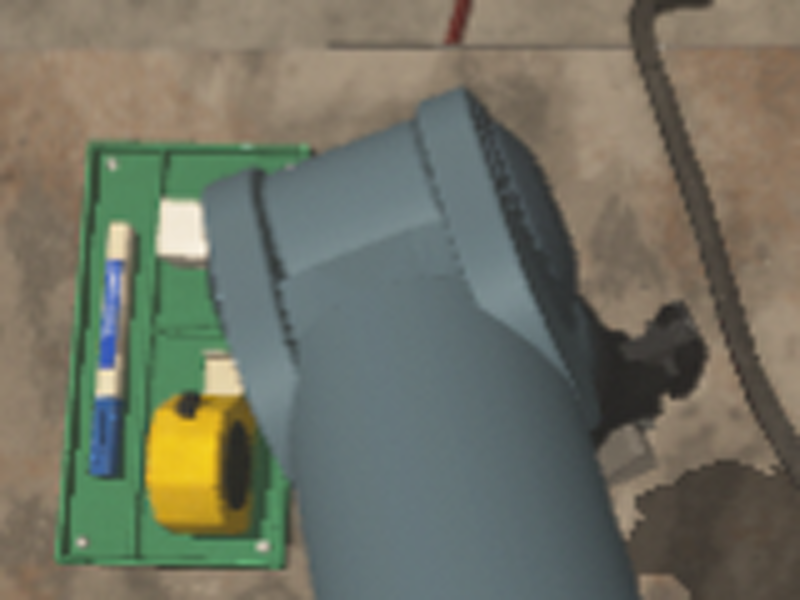

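```bash
python3 - <<'E'
from h import *
place(tray('o',.063,-.019),4.7,.0155,.062)
if pick((.4556,-.4191),1,.006,.066,110): look('w6')
im=manip.get_image('top'); cv2.imwrite('pics/t3.png',im[:,:,::-1])
E
```

```text
over t 35.23 tcp [ 0.5259 -0.2753  0.1993] F [ 0.1  0.8 -5.4] w 0.0485
low hit=True t 36.56 tcp [ 0.5242 -0.2765  0.0145] F [-0.5  0.9  5.1] w 0.049
open t 36.94 tcp [ 0.5214 -0.2752  0.0121] F [-0.9 -0.2  0.2] w 0.062
away t 38.12 tcp [ 0.5216 -0.2753  0.2006] F [-0.6 -0.1 -0.2] w 0.0618
down hit=False t 40.3 tcp [ 0.4558 -0.4194  0.0062] F [-0.5 -0.7  0.2] w 0.066
grip t 40.6 tcp [ 0.4561 -0.4198  0.0077] F [-1.   0.9  5.9] w 0.0477
lift t 41.67 tcp [ 0.4543 -0.418   0.1978] F [-1.3  0.4 -7.1] w 0.0475
```

View pics/w6.png

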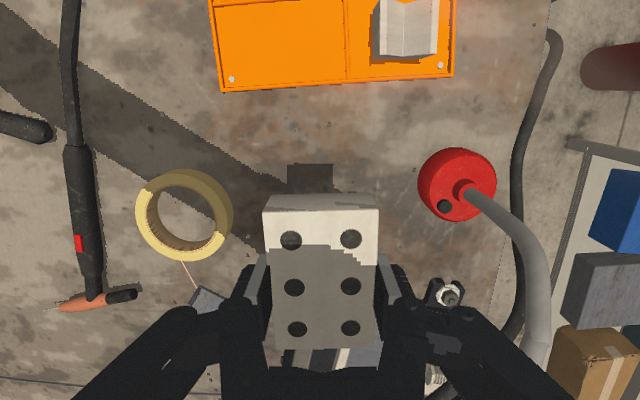

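View pics/t3.png

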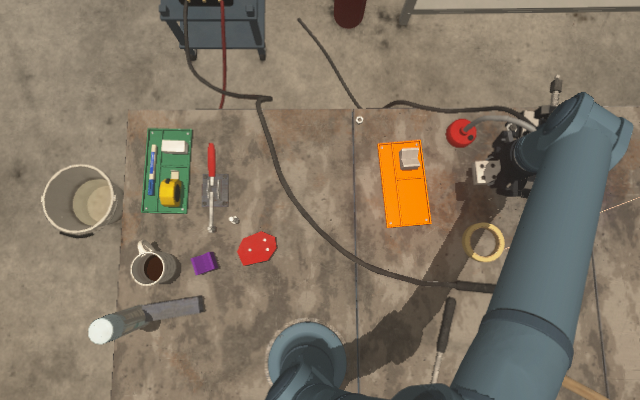

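```bash
python3 - <<'E'
from h import *
place(tray('o',-.051,-.019),-85.3,.010,.058)
go((.45,0),.35,0) 
manip.wait(.3); st()
im=manip.get_image('top'); crop(im,130,100,290,220,5,'t4.png'); crop(im,290,100,490,240,4,'t5.png')
im=manip.get_image('side'); crop(im,180,130,420,340,3,'s4.png')
E
```

```text
over t 43.22 tcp [ 0.4117 -0.2864  0.1994] F [ 0.  -0.6 -5.9] w 0.0472
low hit=True t 44.51 tcp [ 0.4111 -0.2858  0.0107] F [-0.6  0.4  4.4] w 0.0477
open t 44.88 tcp [ 0.4087 -0.2843  0.0091] F [0.1 0.6 0.8] w 0.0577
away t 46.06 tcp [ 0.4088 -0.2843  0.2003] F [-0.3  0.1 -0.8] w 0.0581
 t 47.59 tcp [ 0.4499 -0.0009  0.3495] F [ 0.4  0.  -0.5] w 0.0582
```

View pics/t4.png

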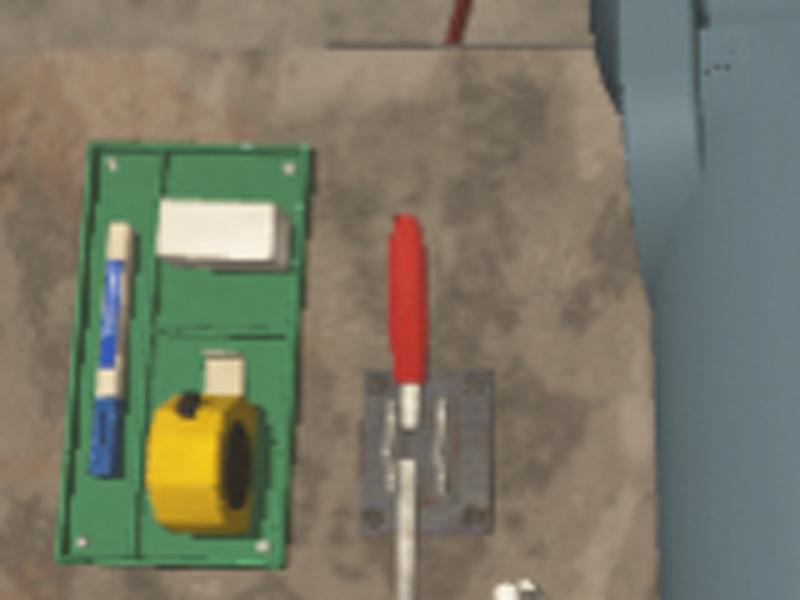

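View pics/t5.png

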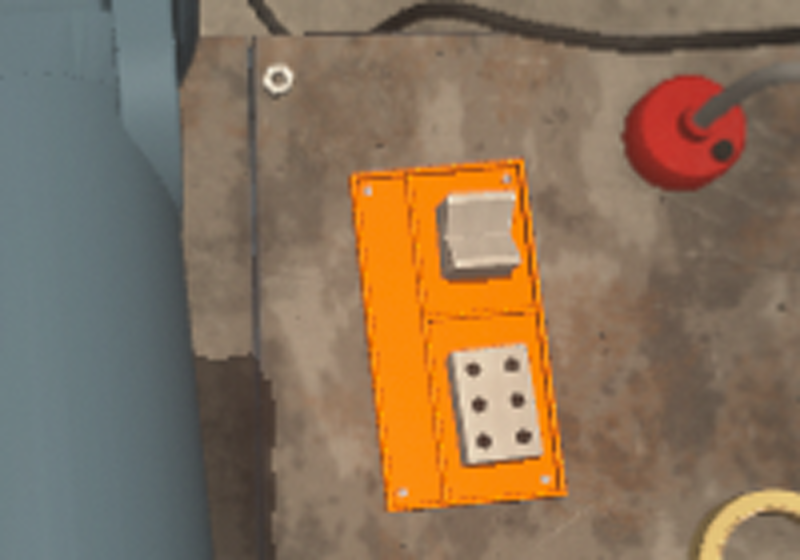

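View pics/s4.png

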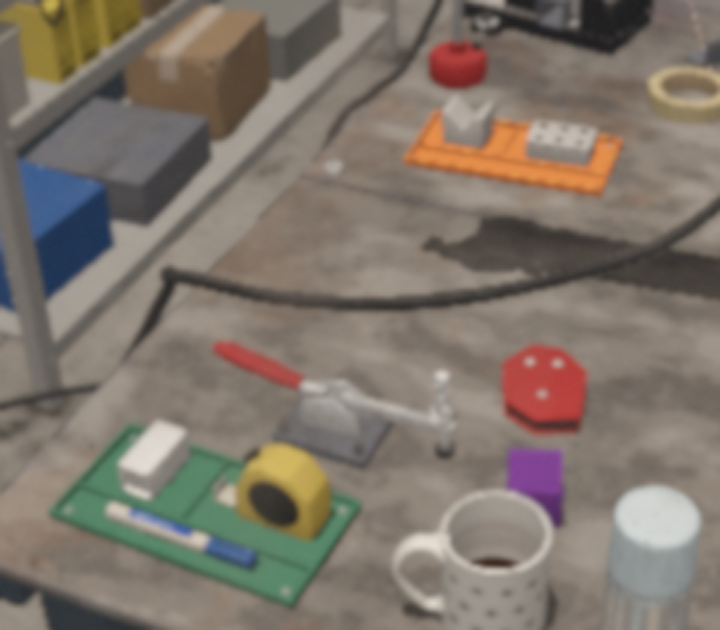

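```bash
python3 - <<'E'
from h import *
def T(t,px,s,o0,z):
    P=p2w('top',(np.array(px,float)+.5)/s-.5+o0,z)[:,:2]
    o,a=TR[t];a=np.radians(a);M=np.array([[np.cos(a),-np.sin(a)],[np.sin(a),np.cos(a)]])
    return ((P-o)@M).round(4)
A=(5,[130,100]);B=(4,[290,100])
for n,r in [('gauge',T('o',[(450,350),(529,344),(542,455),(463,466)],*B,.028)),('vee',T('o',[(449,195),(516,192),(519,263),(453,268)],*B,.045)),
 ('marker',T('g',[(120,223),(102,476)],*A,.012))]: print(n,r.tolist(),r.mean(0))
print('tape hook, rear bottom',T('g',[(224,352)],*A,.017),T('g',[(205,533)],*A,.035))
E
```

```text
gauge [[-0.0142, 0.01], [-0.0149, -0.0427], [-0.0889, -0.0419], [-0.0914, 0.0107]] [-0.05235  -0.015975]
vee [[0.0866, 0.0022], [0.0846, -0.0422], [0.037, -0.0382], [0.0376, 0.0054]] [ 0.06145 -0.0182 ]
marker [[0.0698, 0.0404], [-0.0685, 0.0398]] [0.00065 0.0401 ]
tape hook, rear bottom [[-0.0009 -0.0219]] [[-0.1001 -0.0248]]
```

```bash
python3 - <<'E'
from h import *
manip.finish_job(); st()
E
```

```text
the job is handed in; nothing more can be done
the job is handed in; nothing more can be done
```

I put all five parts in their compartments and handed the job in at about 48 s of the 131 s allowed. `finish_job` reports no verdict.

My last checks, from the top and side pictures after everything was down:

| Part | Compartment | Centre in the tray's x, y (mm) |
|---|---|---|
| Paint marker | green slot | (1, 40) |
| Tape measure | green large pocket | about (-50.5, -22) |
| Aluminium offcut | green small pocket | (61, -19) |
| V-block | orange small pocket | (61, -18) |
| Setting block | orange large pocket | (-52, -16) |

- **Position:** all five are inside the allowed limits by my measurements.
- **Height and tilt:** I judged these by eye. All look upright and flat on the tray floor, and none rests on a divider or lip.
- **Offcut:** it lies with its length across the tray, leaving about 7 mm at each end.
- **Bolt and nut:** both look to be where they started.
- **Arm:** it was clear of everything, parked at a height of 0.35 m.

No check failed or disagreed. Every grasp and placing worked the first time.

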